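Hang the C-clamp back on its stand at its balance point

ROBOT

A 6-joint arm with a two-finger parallel gripper is mounted at the origin on a cart in front of the work surface, level with it; the furniture and walls round the work are solid. World frame = base frame: x ahead of the robot, y to its left, z up, the work surface at z = 0. Lengths are in m, angles in rad, forces in N, time in s.
With the tool pointing down it reaches from about 0.35 to 0.975 m from the base axis. Payload 4.9 kg.
Tool frame: the origin (TCP) lies midway between the tips of the shut fingers; the grasp point (between the pads) lies 19 mm behind it; z points along the fingers, y is the line along which they close (so a half turn about z gives the same grasp; the last joint's range is limited). The gripper opens to 85 mm and grips with 20 to 120 N. Pads are 22 mm wide; open, the fingers measure 114 mm over their backs; the gripper's body (76 mm by 85 mm) begins 54 mm behind the grasp point. The pads swing forward as they close: fully open they stand 13 mm farther back than shut.
Start: joints at [1.189, 0.053, 1.613, -0, 1.476, -0.119], TCP at [0.162, 0.604, 0.231] pointing down, gripper open.
Joint ranges: [-3.01, 3.01], [-1.01, 2.22], [0.06, 2.58], [-1.02, 4.17], [0.09, 2.62], [-3.14, 3.14]. Speed limits (rad/s): [2.57, 2.57, 3.14, 3.14, 3.14, 3.14].

INTERFACE

Orientations are given as a rotation vector (axis times angle).
In Python, from station import ctrl gives the robot as it stands. The module is installed in compiled form; this text tells all that it offers.
- The arm moves only by the shell command python3 -m handwheel 'ROWS' [OPENING] [FORCE]. ROWS is JSON, a list of rows, each a list of 2 entries, a list of its own where there are three numbers: the shift along the tool's x, y, z in cm, then the turn, a rotation vector about the tool's x, y, z in rad. In form: [[[tx, ty, tz], [ax, ay, az]], ...]. A call has 1 to 5 rows; each row is the pose to reach, as a shift and turn from the pose commanded when the call began, along the tool's axes at that moment; what a row does not reach only later rows make up. A row lasts 1/8 s, in which the tool goes at most 62.5 mm and 10.7 degrees, less where a joint would pass 70% of its speed; a pose out of reach is approached as far as the arm can. A call with a gripper value outside its range is refused whole. OPENING is the gripper's target within -1 to 1 (shut at 1, half-way at 0, fully open at -1), set as the call begins (- or left out, the last holds). The fingers move at their own pace and stop on an object; FORCE is the grip in N (left out, the last holds). Time passes only in rows, so rows that repeat a pose let the fingers close. It gives the time, the measured TCP pose, the force, the opening and the grip force at its end, in the units of the state.
- ctrl.get_obs(): the state, without advancing time (a new reading comes with each control period).
- ctrl.get_image(name): name is "scene" or "top" or "wrist"; returns the picture (384x512x3 uint8, blue, green, red); there is no depth.
- ctrl.calibration(name): a dict with "fx", "fy", "cx", "cy" (pixels), "k1" (the pictures are not rectified: a ray, as slopes to the right and down, at radius r is drawn at 1 + k1 r^2 times it, then the intrinsics apply), "R" (3x3) and "t" (3): a world point X has camera coordinates R X + t. Camera axes: x right, y down, z forward; pixel columns grow to the right and rows downward; lengths in m; the calibration is good to about 2 mm. A picture is of the moment at which its call begins: read the wrist's pose just before it. calibration takes no time and is no camera call; for the wrist camera it gives the pose at the moment of the call.
- ctrl.finish_job(): hands the job in; it is judged then, once.
Trained networks look in the newest picture that a camera, given by its name, has taken for a name from the list of things; names that differ only in an ending like _2 or _b are one class to them, and where a whole thing is asked for, a point or a joint stands for the part that bears it (a point fixed in the world has none). Each returns a list of dicts, best first, with "score" (0 to 1); they miss things now and then, are a little off and sometimes report something else, mostly with a low value. They report only what shows in the picture. A call takes as long as a camera call.
- ctrl.look_for(camera, query): "position" ([column, row] in pixels, amid what is visible of it).
- ctrl.landmark_of(camera, query): "position" ([column, row] in pixels: a listed point, or the origin of a listed thing).
The state is a dict: "t": time; "q": joint angles; "dq": joint speeds; "effort": joint torques, N m; "tool_pos": TCP position; "tool_rot": TCP orientation; "contact_force": force on the tool from outside, world axes, zero at the start; "wrist_torque": the same for the moment, N m; "opening": finger opening in m; "grip_force": force on a finger pad.
Only numpy, scipy, OpenCV 4.12 (cv2) and the standard library are available. Lean on these libraries where they do the work, as an engineer would, in place of code of your own. Each camera call takes 0.05 s, during which the arm holds its last target. There are 200 camera calls.

TASK

The C-clamp was left hanging astride the timber offcut. Hang it, jaws down, on the empty bar of the two steel stands - the one without the roll of tape - crosswise over the flat top of the bar, so that it hangs level: its screw makes one side heavier, so the bar must come under its balance point, not under the middle of its gap. Lower it onto the bar and let go gently; do not drop it.

Things in the scene. Friction and masses are not known exactly. Their poses are not given: they have to be found in the camera images.
- clamp: Green C-clamp, 0.36 kg, starts hanging jaws down astride the offcut. Own x: along its straight back (spine) towards the screw's handle; y: from spine to open side, DOWN as it hangs; z: thickness. Mm: spine x -74 to 30, y -44 to -25.5 (a flat steel strip beneath), z 1 to 17; jaws x -79 to -64 and 21 to 36, y to 29; lowest point the handle, x 76, y 44. Grip spine from above, along z.
- balance (a point): Balance point: middle of the clamp's spine underside, 16 mm above the centre of mass; clamp frame x -11, y -25.5, z 9 mm, clamp's axes. The spine's top edge is 18 mm above it. Going in, a bar must pass between the fixed jaw (53 mm from here towards -x) and the screw's pad (starts 16 mm towards +x, lies 37 to 56 mm below); once within 30 mm under the spine it is clear of the pad.
- free_stand: The empty one of two dark steel stands, fixed, one each side of the vise. Flat level bar, 24 mm wide, 8 thick, top 120 mm above the bench, along the stand's x from -73 (front, with a 6 mm thick lip 10 mm high) to +90 (over the post, x 70 to 90, which ends at the bar). Base plate 170 x 90 x 8 mm. Origin on the bench under the bar's middle line, z up.
- free_bar (a point): Middle of the empty bar's top face: stand's x 0, y 0, z 120 mm; the stand's axes. The clamp hangs across the bar, within 60 mm of here along x.
- offcut: Light timber on edge, fixed: 120 mm long (own x), 45 wide (own y), 90 high; origin at the centre of its underside. At the start the clamp's spine lies across its top, clamp x along the offcut's y within 3 degrees. Round the work: vise in front, 180 mm high; drawer cabinet at the right, 240 mm high, its top drawer open to x 0.49; wall shelf behind, underside 0.48 m up, front edge at x 0.66.

How it is judged:
At the end, for the whole second after the job is handed in: The clamp hangs jaws down from the empty bar by its spine, let go and at rest: its balance point within 60 mm of the bar's middle along the bar, within 18 mm of the bar's centre line and within 8 mm of its top face in height, and the clamp level within 10 degrees (x of balance in the frame of free_bar between -0.06 and 0.06 m and y of balance in the frame of free_bar between -0.018 and 0.018 m and z of balance in the frame of free_bar between -0.008 and 0.008 m and angle between the y axis of clamp and the z axis of free_stand, either way round below 0.175 rad and contact force between clamp and free_stand above 1 N and contact force between the fingers and clamp below 0.3 N and linear speed of clamp below 0.02 m/s and angular speed of clamp below 0.2 rad/s); the robot touches nothing.
It fails at once if the clamp is dropped (moves faster than 0.5 m/s while the fingers do not touch it) (contact force between the fingers and clamp below 0.1 N and linear speed of clamp above 0.5 m/s).
It also fails if it takes over 51 s, if anything falls off the work surface, if the arm or the gripper's body presses on something with over 40 N, if the wrist force passes 120 N, or if a joint passes its speed limit or range.

## Working session

There is one attempt and no reset: what is moved stays moved. The work goes in short steps, Python scripts to look and compute and a shell command to move; the robot and the scene stay as the last step left them, time stands still between calls to the robot, and variables do not carry over. Pictures are saved under pics/ and viewed, at most 10 in all, crops included, and the job is handed in when it is done.

```bash
mkdir -p pics
cat > h.py <<'E'
import numpy as np, cv2
from station import ctrl
from scipy.spatial.transform import Rotation as Ro
def ray(c,p):
    k=ctrl.calibration(c); K=np.array([[k['fx'],0,k['cx']],[0,k['fy'],k['cy']],[0,0,1.]])
    u=cv2.undistortPoints(np.array([[p]],float),K,np.array([k['k1'],0,0,0,0.]))[0,0]
    R=np.array(k['R']);t=np.array(k['t']).ravel()
    return -R.T@t, R.T@np.array([u[0],u[1],1])
def at_z(c,p,z):
    o,d=ray(c,p); return o+d*(z-o[2])/d[2]
def proj(c,X):
    k=ctrl.calibration(c); R=np.array(k['R']);t=np.array(k['t']).ravel()
    x=R@np.array(X)+t; s=x[:2]/x[2]; s=s*(1+k['k1']*(s@s)); return np.array([k['fx']*s[0]+k['cx'],k['fy']*s[1]+k['cy']])
def tri(obs):
    A=0;b=0
    for c,p in obs:
        o,d=ray(c,p);d=d/np.linalg.norm(d);P=np.eye(3)-np.outer(d,d);A=A+P;b=b+P@o
    return np.linalg.solve(A,b)
E
python3 - <<'E'
from h import *
np.set_printoptions(precision=4,suppress=True)
for c in ("scene","top","wrist"):
    im=ctrl.get_image(c); cv2.imwrite(f"pics/{c}0.png",im)
    k=ctrl.calibration(c); print(c,k['fx'],ray(c,[256,192]))
    for q in ("clamp","balance","free_stand","free_bar","offcut"):
        print(q,[(np.round(r['position'],1),round(r['score'],2)) for r in ctrl.landmark_of(c,q)[:3]],[(np.round(r['position'],1),round(r['score'],2)) for r in ctrl.look_for(c,q)[:3]])
E
python3 - <<'E'
import cv2,numpy as np
a=[cv2.imread(f"pics/{c}0.png") for c in("scene","top")]
cv2.imwrite("pics/w0.png",cv2.imread("pics/wrist0.png"))
E
```

```text
scene 461.21961594056773 (array([-0.0825, -0.6587,  0.519 ]), array([ 0.606 ,  0.6569, -0.4487]))
clamp [(array([243.8, 178.3]), 0.56)] [(array([242.4, 170.6]), 0.67)]
balance [(array([242.5, 175.3]), 0.49)] [(array([246. , 170.3]), 0.7), (array([267.6, 180.2]), 0.2)]
free_stand [(array([185.7, 190. ]), 0.94)] [(array([197.4, 156.7]), 0.57)]
free_bar [(array([181.4, 145.9]), 0.76)] [(array([198.6, 159.4]), 0.92)]
offcut [] [(array([266.1, 180.6]), 0.87)]
top 482.10388159944586 (array([0.3736, 0.0071, 1.0424]), array([ 0.1465, -0.0135, -0.9892]))
clamp [] []
balance [(array([223.3, 177.3]), 0.97)] [(array([224.7, 179.9]), 0.92)]
free_stand [(array([146.4, 205.6]), 0.7)] [(array([142., 195.]), 0.62)]
free_bar [(array([133.2, 201.3]), 0.84)] [(array([138.1, 200.4]), 0.87)]
offcut [(array([232.3, 186.9]), 0.6)] [(array([234.9, 177. ]), 0.63)]
wrist 329.98113659848786 (array([0.0841, 0.6247, 0.373 ]), array([ 0.2921, -0.0759, -0.9535]))
clamp [] []
balance [] []
free_stand [] []
free_bar [] []
offcut [] []
```

View pics/scene0.png

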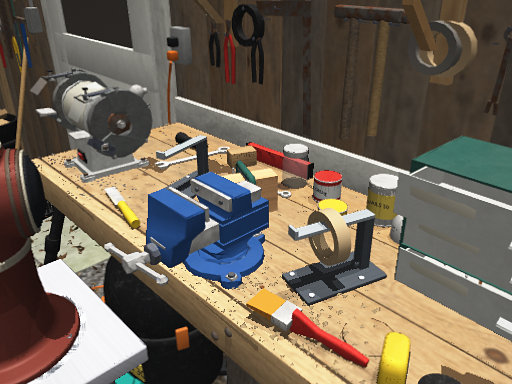

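View pics/top0.png

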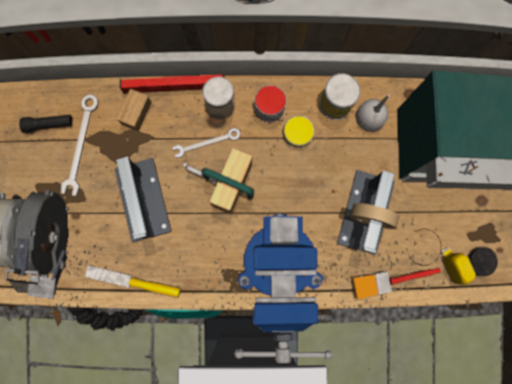

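The scene shows the clamp mostly hidden behind the vise, near (243,172). In the top view the clamp lies across the offcut from about (185,166) to (253,190), with the screw on the left. The empty bar is at about (131,198) and the tape hangs on the right-hand stand.

Run:
```python
import cv2
im=cv2.imread("pics/top0.png")[140:250,100:265]
cv2.imwrite("pics/crop0.png",cv2.resize(im,None,fx=4.8,fy=4.8,interpolation=cv2.INTER_CUBIC))
from h import *
np.set_printoptions(precision=4,suppress=True)
print("bal",at_z("top",[223.3,177.3],.09),"bar",at_z("top",[133.2,201.3],.12))
print("tri bal",tri([("top",[223.3,177.3]),("scene",[242.5,175.3])]),"bar",tri([("top",[133.2,201.3]),("scene",[181.4,145.9])]))
o=ctrl.get_obs();print(o['tool_rot'],o['opening'],Ro.from_rotvec(o['tool_rot']).as_matrix())
```

```text
bal [0.5447 0.0597 0.09  ] bar [0.4924 0.234  0.12  ]
tri bal [0.544  0.0615 0.0832] bar [0.494  0.2328 0.1205]
[-0.4116 -3.1145 -0.    ] 0.08515130828641959 [[-0.9657  0.2598 -0.    ]
 [ 0.2598  0.9657  0.    ]
 [ 0.      0.     -1.    ]]
```

View pics/crop0.png

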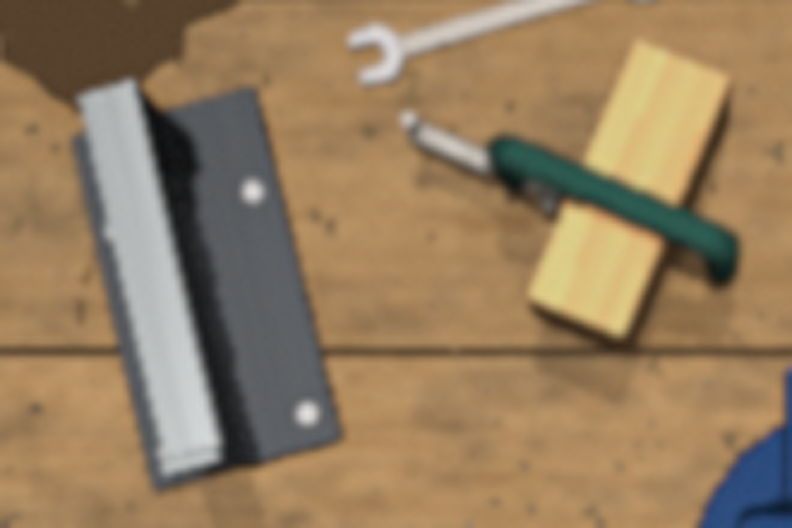

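The zoomed crop shows the bar from its back end at crop (107,87) to its front end at (190,463). The clamp's spine runs from the handle side at (495,150) to the fixed jaw at (738,250), with the balance point near (592,185). Next I compute refined poses.

```bash
cat > m.py <<'E'
from h import *
np.set_printoptions(precision=4,suppress=True)
C=lambda x,y:[100+(x-2)/4.8,140+(y-2)/4.8]
P=lambda x,y,z:at_z("top",C(x,y),z)
# bar corners
bl,br,fl,fr=[P(*p,.12) for p in((80,95),(135,80),(160,472),(222,455))]
b=(bl+br)/2;f=(fl+fr)/2;u=(b-f)[:2];print("len",np.linalg.norm(u),"w",np.linalg.norm(bl-br));u/=np.linalg.norm(u)
print("bar dir deg",np.degrees(np.arctan2(u[1],u[0])),"mid",f[:2]+u*.073, b[:2]-u*.09)
# timber
t=[P(*p,.09) for p in((640,40),(730,78),(625,340),(532,300))]
for i in range(4):
    e=(t[i]-t[(i+1)%4])[:2];print("edge",np.linalg.norm(e),np.degrees(np.arctan2(e[1],e[0]))%180)
# spine: green mask, centre band over timber
im=cv2.imread("pics/top0.png").astype(int);B,G,R=im[...,0],im[...,1],im[...,2]
m=(G>R+15)&(G>B-5);m[:, :195]=0;m[:,262:]=0;m[:155]=0;m[205:]=0
ys,xs=np.nonzero(m);W=np.array([at_z("top",[x,y],.104)[:2] for x,y in zip(xs,ys)])
s=(xs>212)&(xs<240);c=W[s].mean(0);w,v=np.linalg.eigh(np.cov(W[s].T));d=v[:,1]*np.sign(v[1,1])
print("spine dir deg",np.degrees(np.arctan2(d[1],d[0])),"c",c,"width sd",np.sqrt(w[0])*12**.5)
a=(W-c)@d;print("extent",a.min(),a.max(),"all balance est from net",(np.array([.5447,.0597])-c)@d)
print("handle end (x=30)->bal",c+d*(a.max()-.041-.006),"jaw end ->bal",c+d*(a.min()+.068))
E
python3 m.py
```

```text
len 0.1598929623294409 w 0.023911026810319126
bar dir deg 14.52869379416092 mid [0.4952 0.2383] [0.4922 0.2375]
edge 0.041431964278894055 66.47536711579107
edge 0.11915148332605766 158.46176784410954
edge 0.0421843981516997 66.60986729060332
edge 0.11922676574367697 158.09879834137647
spine dir deg 65.57171330745263 c [0.5368 0.0538] width sd 0.011130901443344372
extent -0.05857887039120631 0.04984993933434236 all balance est from net 0.00863572273734139
handle end (x=30)->bal [0.538  0.0564] jaw end ->bal [0.5407 0.0624]
```

```bash
python3 -m handwheel '[[[0,0,-5],[0,0,0]],[[0,0,-10],[0,0,0]],[[0,0,-15],[0,0,0]],[[0,0,-19],[0,0,0]]]' && python3 -m handwheel '[[[-3.5,-3,0],[0,0,0]],[[-7,-6,0],[0,0,0]],[[-10.5,-9,0],[0,0,0]],[[-14,-12,0],[0,0,0]],[[-17.5,-15,0],[0,0,0]]]' && python3 -m handwheel '[[[-3.5,-3,0],[0,0,0]],[[-7,-6,0],[0,0,0]],[[-10.5,-9,0],[0,0,0]],[[-14,-12,0],[0,0,0]],[[-17.5,-15,0],[0,0,0]]]'
```

```text
t: 2.15
tool_pos: [0.1623, 0.6036, 0.4241]
tool_rot: [0.411, 3.114, 0.004]
contact_force: [0.0, -0.2, 0.0]
opening: 0.0857
grip_force: 0.0
t: 2.78
tool_pos: [0.293, 0.4119, 0.4214]
tool_rot: [0.411, 3.114, 0.001]
contact_force: [1.6, 0.6, -0.5]
opening: 0.0856
grip_force: 0.0
t: 3.4
tool_pos: [0.423, 0.2216, 0.4215]
tool_rot: [0.411, 3.114, 0.001]
contact_force: [0.6, -0.4, -0.2]
opening: 0.0851
grip_force: 0.0
```

```bash
python3 -m handwheel '[[[-4,-3.2,0],[0,0,0]],[[-8,-6.4,0],[0,0,0]],[[-12,-9.6,0],[0,0,0]],[[-15,-12.4,0],[0,0,0]]]' >/dev/null && python3 -m handwheel '[[[0,0,1],[0,0,0.173]],[[0,0,2],[0,0,0.346]],[[0,0,3],[0,0,0.519]],[[0,0,4],[0,0,0.692]],[[0,0,6],[0,0,0.864]]]' 0.1 50 >/dev/null && python3 -m handwheel '[[[0,0,2],[0,0,0.173]],[[0,0,4],[0,0,0.346]],[[0,0,6],[0,0,0.519]],[[0,0,8],[0,0,0.692]],[[0,0,10],[0,0,0.864]]]'
cat > w.py <<'E'
from h import *
import sys
np.set_printoptions(precision=4,suppress=True)
ctrl.get_image("wrist") if 0 else None
o=ctrl.get_obs();im=ctrl.get_image("wrist");n=sys.argv[1];cv2.imwrite(f"pics/{n}.png",im)
T=Ro.from_rotvec(o['tool_rot']).as_matrix();print("tcp",o['tool_pos'],"ydir",np.degrees(np.arctan2(T[1,1],T[0,1])),"q",o['q'])
for q,z in (("balance",.09),("clamp",.065),("offcut",0),("free_bar",.12),("free_stand",0)):
    for r in ctrl.landmark_of("wrist",q)[:2]: print(q,np.round(r['position'],1),round(r['score'],2),at_z("wrist",r['position'],z))
E
python3 w.py w1
```

```text
t: 5.15
tool_pos: [0.535, 0.0642, 0.2608]
tool_rot: [2.64, 1.702, 0.0]
contact_force: [-1.0, 0.4, 0.3]
opening: 0.0385
grip_force: 0.0
tcp [0.535  0.0642 0.2608] ydir -24.389273443424994 q [-0.0187 -0.1705  1.7779 -0.      1.5339  0.407 ]
balance [262.9 175.9] 0.66 [0.5394 0.0609 0.09  ]
clamp [272.8 157.8] 0.82 [0.5553 0.0678 0.065 ]
offcut [268.7 168.8] 0.66 [0.5439 0.0431 0.    ]
free_bar [117.5  11.3] 0.96 [0.4938 0.2363 0.12  ]
free_stand [160.4  34.3] 0.73 [0.4952 0.2359 0.    ]
```

View pics/w1.png

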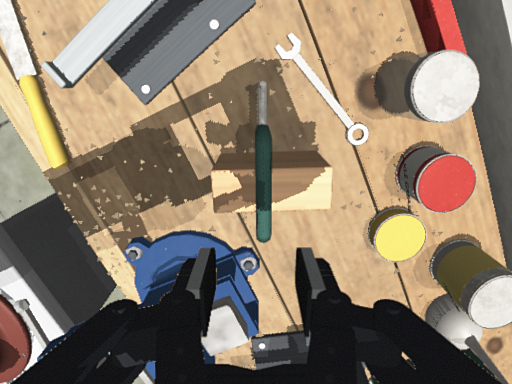

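The wrist view shows the clamp's green spine running straight from (263,125) to (264,241). The screw is at (263,90) and the timber top spans rows 168–212.

Run:
```python
from h import *
np.set_printoptions(precision=4,suppress=True)
im=cv2.imread("pics/w1.png").astype(int);B,G,R=im[...,0],im[...,1],im[...,2]
m=(G>R+12)&(G>B-8);m[:110]=0;m[250:]=0;m[:,:248]=0;m[:,282:]=0
for y in range(118,248,8):
    x=np.nonzero(m[y])[0]; print(y,x.min() if len(x) else None,x.max() if len(x) else None)
w=lambda p,z=.1085:at_z("wrist",p,z)
ys=np.arange(165,232,4);mid=np.array([[np.nonzero(m[y])[0].mean()+0.,y] for y in ys])
W=np.array([w(p)[:2] for p in mid]);d=W[0]-W[-1];d/=np.linalg.norm(d);print("dir",np.degrees(np.arctan2(d[1],d[0])))
r=np.nonzero(m.any(1))[0];print(r.min(),r.max(),w([264,r.min()]),w([264,r.max()]))
print("line at y=.061:",W[0]+d*(.061-W[0,1])/d[1])
```

```text
118 None None
126 258 266
134 256 269
142 256 270
150 256 270
158 256 270
166 256 270
174 256 270
182 257 270
190 257 270
198 257 270
206 257 270
214 257 270
222 257 270
230 257 270
238 257 269
246 None None
dir 66.90182115253752
125 241 [0.5633 0.1066 0.1085] [0.5182 0.003  0.1085]
line at y=.061: [0.5425 0.061 ]
```

```bash
python3 -m handwheel '[[[0.15,0.8,3],[0,0,-0.022]],[[0.15,0.8,6],[0,0,-0.022]],[[0.15,0.8,9],[0,0,-0.022]],[[0.15,0.8,11],[0,0,-0.022]],[[0.15,0.8,11],[0,0,-0.022]]]' && python3 w.py w2
```

```text
t: 6.08
tool_pos: [0.5423, 0.0623, 0.1502]
tool_rot: [-2.615, -1.738, 0.003]
contact_force: [-1.1, -0.4, 0.3]
opening: 0.0386
grip_force: 0.0
tcp [0.5423 0.0623 0.1502] ydir -22.773555929514227 q [-0.022  -0.0704  1.8737 -0.      1.3407  0.3755]
balance [255.7 222.1] 0.85 [0.5426 0.0581 0.09  ]
clamp [269.2 190.8] 0.71 [0.5575 0.0672 0.065 ]
offcut [265.5 197.2] 0.57 [0.5469 0.0428 0.    ]
free_stand [120.   14.3] 0.9 [0.497  0.2342 0.    ]
```

View pics/w2.png

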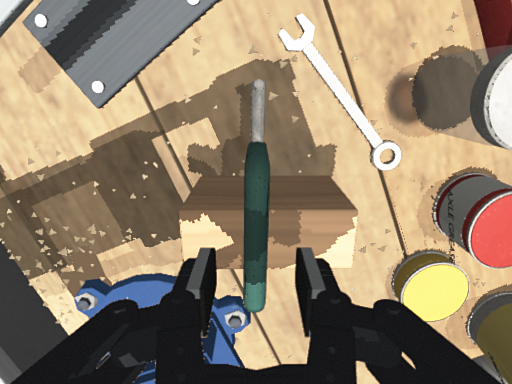

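The spine runs along column 256, between the fingertips at (205,265) and (305,265), and the timber top spans rows 210–268. The jaws are aligned, so I lower and grip.

```bash
python3 -m handwheel '[[[-0.2,0,2],[0,0,0]],[[-0.2,0,4],[0,0,0]],[[-0.2,0,5.3],[0,0,0]],[[-0.2,0,5.3],[0,0,0]]]' && python3 -m handwheel '[[[0,0,0],[0,0,0]],[[0,0,0],[0,0,0]],[[0,0,0],[0,0,0]],[[0,0,0],[0,0,0]],[[0,0,0],[0,0,0]]]' 1 70 && python3 -m handwheel '[[[0,0,0],[0,0,0]],[[0,0,0],[0,0,0]],[[0,0,0],[0,0,0]]]'
```

```text
t: 6.88
tool_pos: [0.5406, 0.0605, 0.0958]
tool_rot: [-2.615, -1.737, 0.006]
contact_force: [-0.2, -1.1, -0.1]
opening: 0.0385
grip_force: 0.0
t: 7.5
tool_pos: [0.5427, 0.0605, 0.0991]
tool_rot: [2.616, 1.738, 0.002]
contact_force: [-1.6, 0.4, 4.3]
opening: 0.012
grip_force: 68.8
t: 7.88
tool_pos: [0.5427, 0.0605, 0.0991]
tool_rot: [2.616, 1.738, 0.002]
contact_force: [-1.1, 0.7, 6.1]
opening: 0.0121
grip_force: 69.0
```

```bash
python3 -m handwheel '[[[0,0,-0.5],[0,0,0]],[[0,0,-1],[0,0,0]],[[0,0,-1.5],[0,0,0]],[[0,0,-1.5],[0,0,0]]]' && python3 w.py w3
```

```text
t: 8.38
tool_pos: [0.5424, 0.0604, 0.1136]
tool_rot: [2.616, 1.738, 0.001]
contact_force: [-0.3, 0.0, -3.0]
opening: 0.0121
grip_force: 68.6
tcp [0.5424 0.0604 0.1136] ydir -22.805493263777137 q [-0.0254 -0.0333  1.903  -0.      1.2712  0.3726]
balance [254.2 257.1] 0.83 [0.5382 0.0522 0.09  ]
balance [273.  217.4] 0.55 [0.5568 0.0705 0.09  ]
clamp [270.1 221. ] 0.8 [0.5516 0.0591 0.065 ]
offcut [264.3 207.7] 0.57 [0.5439 0.0458 0.    ]
free_stand [96.1  1.4] 0.7 [0.4938 0.2338 0.    ]
free_stand [270.3 215.1] 0.53 [0.5461 0.0378 0.    ]
```

View pics/w3.png

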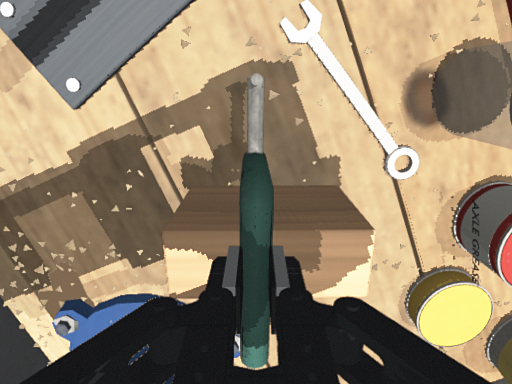

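The fingers hold the spine at about (256,290), with the screw pointing up the picture. The vertical force reads about −3 N against a clamp weight of 3.5 N, so the clamp is held. Now I lift, swing and turn towards the bar.

```bash
python3 -m handwheel '[[[0,0,-3],[0,0,0]],[[0,0,-6],[0,0,0]],[[0,0,-9],[0,0,0]],[[0,0,-12],[0,0,0]],[[0,0,-14],[0,0,0]]]' - 90 && python3 -m handwheel '[[[0,0,0],[0,0,-0.13]],[[0,0,0],[0,0,-0.26]],[[0,0,0],[0,0,-0.39]],[[0,0,0],[0,0,-0.52]],[[0,0,0],[0,0,-0.655]]]'
python3 - <<'E'
from h import *
o=ctrl.get_obs();T=Ro.from_rotvec(o['tool_rot']).as_matrix()
print(T.T@(np.array([.494,.236,o['tool_pos'][2]])-o['tool_pos'])*100, np.degrees(np.arctan2(T[1,1],T[0,1])))
E
```

```text
t: 9.3
tool_pos: [0.5426, 0.0604, 0.255]
tool_rot: [2.616, 1.738, 0.002]
contact_force: [0.8, -0.7, -3.7]
opening: 0.0113
grip_force: 91.4
t: 9.93
tool_pos: [0.5418, 0.0604, 0.2526]
tool_rot: [-1.912, -2.491, 0.001]
contact_force: [-0.2, 0.2, -5.0]
opening: 0.0113
grip_force: 91.4
[ 1.81952919e+01 -8.50070527e-02  7.19160007e-03] 14.97660611723487
```

```bash
python3 -m handwheel '[[[2.5,0,0],[0,0,0]],[[5,0,0],[0,0,0]],[[7.5,0,0],[0,0,0]],[[10,0,0],[0,0,0]],[[10,0,0],[0,0,0]]]' && python3 w.py w4
```

```text
t: 10.55
tool_pos: [0.516, 0.1583, 0.2527]
tool_rot: [-1.915, -2.489, 0.001]
contact_force: [0.5, 0.2, -3.2]
opening: 0.0112
grip_force: 91.4
tcp [0.516  0.1583 0.2527] ydir 14.86327403861857 q [ 0.1598 -0.1631  1.7847  0.0001  1.5212 -0.0997]
balance [253.2 255. ] 0.83 [0.5359 0.0757 0.09  ]
clamp [270.  217.3] 0.86 [0.5452 0.1108 0.065 ]
free_bar [253.4  88.3] 0.73 [0.4951 0.2344 0.12  ]
free_stand [258.2  89.2] 0.55 [0.5001 0.2345 0.    ]
```

View pics/w4.png

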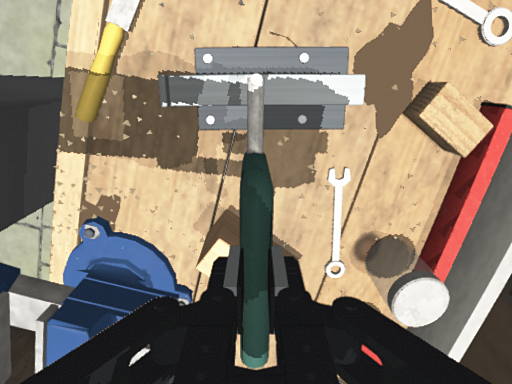

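The bar appears horizontal, from (160,90) to (365,90) with edges at rows 74 and 105. The spine spans rows 153–366 and the view is well aligned.

Run:
```python
from h import *
np.set_printoptions(precision=4,suppress=True)
o=ctrl.get_obs();T=Ro.from_rotvec(o['tool_rot']).as_matrix();p=np.array(o['tool_pos'])
L=lambda uv,z:T.T@(at_z("wrist",uv,z)-p)*100
for uv in ((161,73),(161,106),(365,75),(365,104),(253.4,88.3),(256,75),(256,105)): print("bar",uv,L(uv,.12))
for uv in ((257,153),(254,366)): print("spine",L(uv,p[2]+.008))
print("net bal",L((253.2,255),p[2]-.009))
```

```text
bar (161, 73) [ 9.2976 -7.4265 13.321 ]
bar (161, 106) [ 6.755  -7.6284 13.3216]
bar (365, 75) [ 9.1621  8.7137 13.3178]
bar (365, 104) [ 6.9251  8.9201 13.3182]
bar (253.4, 88.3) [ 8.093  -0.1284 13.3198]
bar (256, 75) [ 9.1011  0.078  13.3195]
bar (256, 105) [ 6.7984  0.0792 13.32  ]
spine [ 5.574   0.0981 -0.8012]
spine [-5.6728 -0.0407 -0.7987]
net bal [-0.0218 -0.0802  0.9   ]
```

Run:
```python
from h import *
A=[]
for i in range(20):
    ctrl.get_image("top");o=ctrl.get_obs();A.append(np.r_[o['contact_force'],o['wrist_torque']])
A=np.array(A);T=Ro.from_rotvec(o['tool_rot']).as_matrix();m=A.mean(0);s=A.std(0)/20**.5
print(m.round(3),s.round(3),"torque in tool",(T.T@m[3:]).round(4))
```

```text
[ 0.038 -0.088 -4.38   0.008 -0.007 -0.008] [0.115 0.122 0.118 0.008 0.007 0.008] torque in tool [-0.009   0.0062  0.0085]
```

```bash
python3 -m handwheel '[[[3,0,0],[0,0,0]],[[6,0,0],[0,0,0]],[[8,0,0],[0,0,0]],[[9.1,0,0],[0,0,0]],[[9.1,0,0],[0,0,0]]]' && python3 -m handwheel '[[[0,0,2],[0,0,0]],[[0,0,4],[0,0,0]],[[0,0,6],[0,0,0]],[[0,0,8],[0,0,0]],[[0,0,9.4],[0,0,0]]]' && python3 -m handwheel '[[[0,0,0],[0,0,0]],[[-0.4,0,0.1],[0,0,0]],[[-0.8,0,0.1],[0,0,0]],[[-1.2,0,0.1],[0,0,0]],[[-1.2,0,0.1],[0,0,0]]]'
python3 - <<'E'
from h import *
np.set_printoptions(precision=4,suppress=True)
o=ctrl.get_obs();T=Ro.from_rotvec(o['tool_rot']).as_matrix();p=np.array(o['tool_pos'])
a=ctrl.get_image("wrist");b=ctrl.get_image("top")[120:260,60:240]
for c in("wrist","top"):
  for q in("balance","free_bar"):
    for r in ctrl.landmark_of(c,q)[:2]: print(c,q,np.round(r['position']),round(r['score'],2),T.T@(at_z(c,r['position'],p[2]-.009 if q=="balance" else .12)-p)*100)
a=cv2.resize(a,(400,300));b=cv2.resize(b,(386,300))
cv2.imwrite("pics/c5.png",np.hstack([a,b]))
E
```

```text
t: 12.48
tool_pos: [0.4936, 0.2454, 0.2533]
tool_rot: [1.917, 2.488, -0.001]
contact_force: [-0.1, -0.4, -5.1]
opening: 0.0111
grip_force: 91.4
t: 13.1
tool_pos: [0.493, 0.2448, 0.1571]
tool_rot: [-1.918, -2.487, 0.003]
contact_force: [-0.6, -0.2, -3.8]
opening: 0.0109
grip_force: 91.4
t: 13.72
tool_pos: [0.497, 0.2332, 0.1587]
tool_rot: [1.919, 2.487, 0.001]
contact_force: [-1.1, -0.7, -4.2]
opening: 0.0112
grip_force: 91.4
wrist balance [251. 342.] 0.72 [-5.5706 -0.2596  0.9005]
wrist free_bar [252. 225.] 0.56 [ 0.4375 -0.2252  3.8729]
top balance [132. 195.] 0.71 [-0.4294  0.2936  0.9003]
top balance [130. 200.] 0.26 [ 0.0295 -0.5919  0.8995]
top free_bar [132. 203.] 0.57 [ 0.475  -0.7638  3.8725]
```

View pics/c5.png

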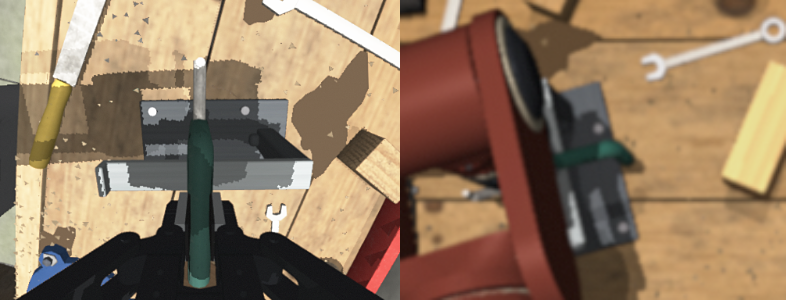

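In the left half (wrist), the bar passes under the spine at about (203,175), between the jaw and the screw pad. The bar centre is about 3 mm beyond the tool along +x, so I correct by that and lower.

```bash
python3 -m handwheel '[[[0.15,0,0.6],[0,0,0]],[[0.25,0,1.2],[0,0,0]],[[0.25,0,1.8],[0,0,0]],[[0.25,0,2.3],[0,0,0]],[[0.25,0,2.3],[0,0,0]]]' && python3 -m handwheel '[[[0,0,0.15],[0,0,0]],[[0,0,0.3],[0,0,0]],[[0,0,0.45],[0,0,0]],[[0,0,0.45],[0,0,0]]]'
```

```text
t: 14.65
tool_pos: [0.4956, 0.2358, 0.1345]
tool_rot: [-1.918, -2.487, 0.002]
contact_force: [-0.0, 0.1, -3.8]
opening: 0.0113
grip_force: 91.4
t: 15.15
tool_pos: [0.4959, 0.236, 0.1307]
tool_rot: [-1.918, -2.488, 0.0]
contact_force: [-0.3, 0.0, -4.4]
opening: 0.0109
grip_force: 91.4
```

```bash
python3 -m handwheel '[[[0,0,0.1],[0,0,0]],[[0,0,0.15],[0,0,0]],[[0,0,0.15],[0,0,0]]]' && python3 -m handwheel '[[[0,0,0.1],[0,0,0]],[[0,0,0.15],[0,0,0]],[[0,0,0.15],[0,0,0]]]'
```

```text
t: 15.52
tool_pos: [0.4961, 0.236, 0.1294]
tool_rot: [1.918, 2.488, 0.0]
contact_force: [-0.2, 0.2, -3.9]
opening: 0.0108
grip_force: 91.5
t: 15.9
tool_pos: [0.4962, 0.236, 0.1293]
tool_rot: [1.918, 2.488, -0.0]
contact_force: [-4.9, -2.1, 5.1]
opening: 0.0109
grip_force: 92.6
```

```bash
python3 -m handwheel '[[[0,0,-0.05],[0,0,0]],[[0,0,-0.05],[0,0,0]]]' - 20 && python3 -m handwheel '[[[0,0,0],[0,0,0]],[[0,0,0],[0,0,0]],[[0,0,0],[0,0,0]]]' 0.6
python3 - <<'E'
from h import *
np.set_printoptions(precision=4,suppress=True)
o=ctrl.get_obs();a=ctrl.get_image("wrist");b=ctrl.get_image("scene")[110:210,130:263]
cv2.imwrite("pics/c6.png",np.hstack([cv2.resize(a,(400,300)),cv2.resize(b,(399,300))]))
E
```

```text
t: 16.15
tool_pos: [0.4962, 0.236, 0.1293]
tool_rot: [1.918, 2.488, 0.0]
contact_force: [-5.7, -1.9, 6.4]
opening: 0.011
grip_force: 92.7
t: 16.52
tool_pos: [0.4963, 0.2361, 0.1282]
tool_rot: [1.918, 2.488, 0.001]
contact_force: [-0.2, -0.0, 0.2]
opening: 0.017
grip_force: 0.0
```

View pics/c6.png

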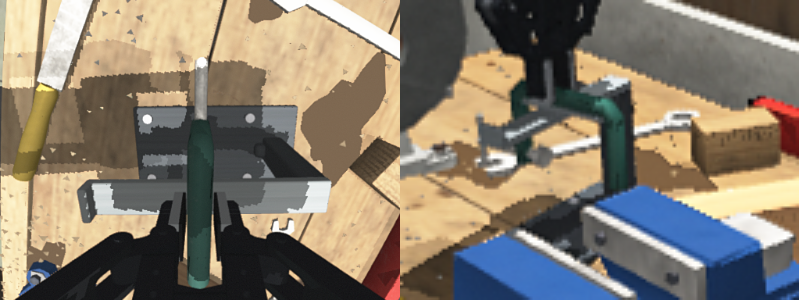

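The clamp sits across the bar (wrist (200,195)) and looks level in the scene half at (565,95). I open wider and retreat straight up.

```bash
python3 -m handwheel '[[[0,0,0],[0,0,0]],[[0,0,0],[0,0,0]],[[0,0,0],[0,0,0]],[[0,0,0],[0,0,0]]]' 0.1 && python3 -m handwheel '[[[0,0,-1],[0,0,0]],[[0,0,-3],[0,0,0]],[[0,0,-6],[0,0,0]],[[0,0,-9],[0,0,0]],[[0,0,-12],[0,0,0]]]' && python3 -m handwheel '[[[0,0,0],[0,0,0]],[[0,0,0],[0,0,0]],[[0,0,0],[0,0,0]],[[0,0,0],[0,0,0]],[[0,0,0],[0,0,0]]]' && python3 w.py w7
python3 - <<'E'
from h import *
a=ctrl.get_image("wrist");b=ctrl.get_image("scene")[110:210,130:263]
cv2.imwrite("pics/c7.png",np.hstack([cv2.resize(a,(400,300)),cv2.resize(b,(399,300))]))
E
```

```text
t: 17.12
tool_pos: [0.4961, 0.236, 0.1283]
tool_rot: [1.918, 2.488, 0.0]
contact_force: [-0.4, 0.4, 0.5]
opening: 0.0384
grip_force: 0.0
t: 17.75
tool_pos: [0.4964, 0.2361, 0.2514]
tool_rot: [1.918, 2.487, 0.003]
contact_force: [0.3, 0.4, -0.4]
opening: 0.0386
grip_force: 0.0
t: 18.38
tool_pos: [0.4958, 0.2359, 0.2475]
tool_rot: [-1.918, -2.487, 0.002]
contact_force: [-0.3, -0.1, 0.0]
opening: 0.0385
grip_force: 0.0
tcp [0.4958 0.2359 0.2475] ydir 14.724656239194049 q [ 0.3086 -0.1374  1.7703 -0.      1.51    0.0516]
balance [255.  186.2] 0.68 [0.4978 0.2284 0.09  ]
clamp [265.6 172.1] 0.56 [0.5063 0.2384 0.065 ]
offcut [252.2 297.2] 0.87 [0.5418 0.0456 0.    ]
free_bar [252.  184.6] 0.8 [0.4929 0.2378 0.12  ]
free_stand [256.2 161. ] 0.82 [0.4981 0.2335 0.    ]
```

View pics/c7.png

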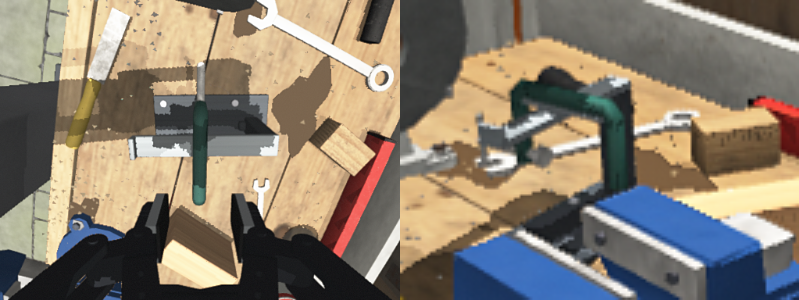

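The clamp hangs free on the bar: the network puts the balance point at (255,186) and the bar middle at (252,185). A quick numeric check of level, then I hand in.

Run:
```python
from h import *
d=np.array([-.254,.967,0]);b=np.array([.495,.237,.12])
im=ctrl.get_image("scene").copy()
for x in(-.075,.032):
    for dz in(-.018,0,.018): print(x,dz,proj("scene",b+d*(x+.011)+[0,0,.0185+dz*(x+.011)/.053]).round(1))
B,G,R=[im[...,i].astype(int) for i in range(3)];m=((G>R+12)&(G>B-8))[120:185,155:222]
for c in range(0,67,5):
    y=np.nonzero(m[:,c])[0]; print(c+155,(y.min()+120,y.max()+120) if len(y) else None)
```

```text
-0.075 -0.018 [199.6 134.4]
-0.075 0 [200.2 143.2]
-0.075 0.018 [200.8 151.9]
0.032 -0.018 [166.3 140.9]
0.032 0 [165.7 135.2]
0.032 0.018 [165.2 129.5]
155 None
160 None
165 None
170 (np.int64(137), np.int64(164))
175 (np.int64(137), np.int64(142))
180 (np.int64(139), np.int64(144))
185 (np.int64(140), np.int64(145))
190 (np.int64(141), np.int64(146))
195 (np.int64(142), np.int64(146))
200 (np.int64(143), np.int64(172))
205 (np.int64(160), np.int64(172))
210 None
215 None
220 None
```

```bash
python3 -c "
from station import ctrl
print(ctrl.finish_job())"
```

```text
the job is handed in; nothing more can be done
None
```

The clamp now hangs jaws down across the empty bar, let go and level in the camera check, with its balance point within a few millimetres of the bar's centre line. The job was handed in at about 19 s, and no verdict was returned.

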